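# Hang the warning tag, then open the stain remover

## Robot

A 7-joint arm with a two-finger parallel gripper is mounted at the origin on the work surface. World frame = base frame: x ahead of the robot, y to its left, z up, the work surface at z = 0. Lengths are in m, angles in degrees, forces in N, time in s.
With the tool pointing down it reaches from about 0.425 to 0.8 m from the base axis. Payload 8.3 kg.
Tool frame: the origin (TCP) lies midway between the tips of the shut fingers; the grasp point (between the pads) lies 19 mm behind it; z points along the fingers, y is the line along which they close (so a half turn about z gives the same grasp; the last joint's range is limited). The gripper opens to 85 mm and grips with 20 to 120 N. Pads are 22 mm wide; open, the fingers measure 114 mm over their backs; the gripper's body (76 mm by 85 mm) begins 54 mm behind the grasp point. The pads swing forward as they close: fully open they stand 13 mm farther back than shut.
Start: joints at [64.693, 21.967, 0.94, 78.501, -0.361, 79.538, -2.664], TCP at [0.231, -0.581, 0.231] pointing down, gripper open.
Joint ranges: [-169.22, 169.22], [-14.56, 117.87], [-87.37, 89.26], [10.42, 133.3], [-82.24, 262.24], [0.94, 117.77], [-172.7, 172.7]. Speed limits (degrees/s): [136.94, 136.94, 172.46, 172.46, 180, 180, 180].

## Interface

Orientations are given as [roll, pitch, yaw] about the fixed x, y, z axes, in that order (R = Rz(yaw) Ry(pitch) Rx(roll)).
In Python, from plant import r, optics, workorder gives the robot as it stands.
- The arm moves only by the tool carry_out, never from a script. Its argument "deltas" is a list that holds one entry, the list of rows, each a list of 7 numbers: the shift along the tool's x, y, z in units of 60 mm (1.0 is 60 mm), then the turn, a rotation vector about the tool's x, y, z in units of 10 degrees (1.0 is 10 degrees), then the finger opening in mm, from 0 to 85.4. A call has 1 to 20 rows; each row shifts and turns the commanded pose from where the row before left it, along the tool's axes as they then stand; what a row does not reach is not made up. A row lasts 1/8 s, in which the tool goes at most 62.5 mm and 10.7 degrees, less where a joint would pass 70% of its speed; a pose out of reach is approached as far as the arm can. A call is refused whole if a number of a shift passes 1 or a number of a turn 1, either way. A call with a gripper value outside its range is refused whole. The fingers move at their own pace and stop on an object; "newtons" is the grip in N (left out, the last holds). Time passes only in rows, so rows that do not move let the fingers close. It gives the time, the measured TCP pose, the force, the opening and the grip force at its end, in the units of the state.
- r.get_obs(): the state, without advancing time (a new reading comes with each control period).
- optics.grab_frame(name): name is "scene" or "top" or "wrist"; returns (picture, depth): 400x640x3 uint8, red, green, blue; 400x640 float32, m along the optical axis (not along the pixel's ray), 0 where there is no reading.
- optics.camera_info(name): a dict with "intrinsics" (3x3 intrinsics, pixels), "k1" (the pictures are not rectified: a ray, as slopes to the right and down, at radius r is drawn at 1 + k1 r^2 times it, then the intrinsics apply), "R" (3x3) and "t" (3): a world point X has camera coordinates R X + t; the wrist camera has in their place "tool_from_camera" (4x4, takes a point from camera to tool coordinates, whose origin is the TCP and whose axes are the flange's). Camera axes: x right, y down, z forward; pixel columns grow to the right and rows downward; lengths in m; the calibration is good to about 2 mm. A picture is of the moment at which its call begins: read the wrist's pose just before it. camera_info takes no time and is no camera call.
- workorder.hand_in(): hands the job in; it is judged then, once.
The state is a dict: "t": time; "qpos": joint angles; "joint_vel": joint speeds; "joint_efforts": joint torques, N m; "eef_pos": TCP position; "ee_rot": TCP orientation; "contact_force": force on the tool from outside, world axes, zero at the start; "wrist_torque": the same for the moment, N m; "opening": opening from 0.0 (shut) to 1.0 (fully open); "grip_force": force on a finger pad.
Only numpy, scipy, OpenCV 4.12 (cv2) and the standard library are available. Lean on these libraries where they do the work, as an engineer would, in place of code of your own. Each camera call takes 0.05 s, during which the arm holds its last target. There are 200 camera calls.

## Task

You are about to open the stain remover at the spotting table: first take the yellow warning tag out of its rack, hang it by its hole on the peg of the red stand and let go of it. Then press the red safety cap of the white bottle down, twist it free anticlockwise (seen from above) while it is pressed, lift it off and finish while holding the cap in the gripper, upright and still, straight above the open neck and a few centimetres clear of it. Leave the other things on the table as they are.

Things in the scene. Friction and masses are not known exactly. Their poses are not given: they have to be found in the camera images.
- tag: Yellow warning tag, a rigid plastic plate 5 mm thick (its x), 46 mm wide (its y), 90 mm tall (its z), about 50 g, the same from both faces. Origin: middle of its lower edge. It starts upright, its foot in one of the rack's grooves; draw it straight up 30 mm or more to free it.
- tag_hole (a point): Centre of the tag's round through hole, 22 mm across, running along the tag's x; 68 mm above the tag's origin, 22 mm below its upper edge, in the middle of its width.
- rack: Fixed tag rack: wooden block 110 mm (x) by 76 mm (y), 28 mm tall, on the table, origin at the centre of its underside. Two grooves along its y at x = -32 and +32 mm, each 8 mm wide and open at the ends, floor 8 mm above the table; the yellow tag stands in one of them, the blue in the other, both square to the rack.
- blue_tag: Blue tag, same shape as the yellow one, in the other groove of the rack. Leave alone. Origin: middle of its lower edge.
- peg_stand: Fixed stand, origin on the table under its red column (14 mm by 30 mm, 165 mm tall) on a round foot of radius 50 mm, 10 mm thick, centred at x = 12 mm. A round steel peg of 8 mm diameter stands out 55 mm from the column towards the stand's own -x, in the plane y = 0, rising 15 degrees towards its free round end.
- peg_root (a point): Point on the peg's axis where it leaves the column: 7 mm before the stand's origin (-x), 150 mm above the table. Axes as the stand's.
- peg_tip (a point): End of the peg's axis (the round end reaches 4 mm farther): 53 mm towards the stand's -x from peg_root and 14 mm higher.
- bottle: White square stain-remover bottle, 100 mm by 100 mm, clamped in a steel cradle (130 mm square foot) fixed to the table; it cannot turn or lift. Origin: centre of its underside on the table. Body to 129 mm, cone shoulder to 143 mm (radius 26 mm there), then a neck of 30 mm diameter.
- neck_top (a point): Centre of the neck's upper edge, 180 mm above the table, axes as the bottle's. In the neck sits a sprung seal disc of 22 mm diameter, standing 8 mm above the edge.
- cap: Red ribbed push-and-turn cap, 54 mm in diameter, 36 mm tall, about 50 g, locked on the bottle by a bayonet. Origin: centre of its lower rim, z up. Locked, its rim is 158 mm and its top 194 mm above the table and its x is along the bottle's x. At rest a 3 mm catch stops it turning and lugs stop it lifting; clockwise it is always stopped.
- seal (a joint): How far the cap has pushed the sprung seal down: 0 at rest to 0.006 m, hard stop (6 N to start, 9 N at 3 mm, 13 N at 6 mm). Keep the cap 3.5 to 6 mm down and turn it anticlockwise from above: the catch is passed within 0.6 rad, and it lifts off freely at 0.9 to 2.2 rad from the locked position (1.3 rad is best).
- spare_bottle: Bystander: round white bottle with blue cap, 70 mm across, 190 mm tall. Origin at its underside.
- sprayer: Bystander: clear spray bottle with green head, 68 mm across, 176 mm tall. Origin at its underside.
- brush: Bystander: brush 170 mm long lying on the table. Origin at its underside.
- spool: Bystander: orange thread spool, 36 mm across, 50 mm tall. Origin at its underside.
- dose_cup: Bystander: green measuring cup, 72 mm across, 75 mm tall. Origin at its underside.
- button_jar: Bystander: amber jar with steel lid, 72 mm across, 90 mm tall. Origin at its underside.
Things that resemble listed ones, but are neither listed nor needed, are in the scene too. Of the things that look like the tag, the smallest one is meant.

How it is judged:
By the outcome, as a careful person would: the job done as asked, in the order asked, and still so for the second after the job is handed in, while the arm keeps its last pose, push and grip.
It also fails if it takes over 58 s, if anything falls off the work surface, if the arm or the gripper's body presses on something with over 40 N, if the wrist force passes 120 N, or if a joint passes its speed limit or range.

## Working session

There is one attempt and no reset: what is moved stays moved. The work goes in short steps, Python scripts to look and compute and a tool call to move; the robot and the scene stay as the last step left them, time stands still between calls to the robot, and variables do not carry over. Pictures are saved under pics/ and viewed, at most 10 in all, crops included, and the job is handed in when it is done.

Besides the shell and the picture viewer there is one more tool, called in YAML: its name, and indented under it one key for each argument. carry_out: Moves the arm, as the interface text tells. Its arguments: {"type":"object","properties":{"deltas":{"type":"array"},"newtons":{"type":"number"}},"required":["deltas"]}

```bash
mkdir -p pics; ls; cat > h.py <<'E'
import numpy as np, cv2
from plant import r, optics, workorder
from scipy.spatial.transform import Rotation as Ro
def snap(n,fn=None):
    o=r.get_obs(); im,d=optics.grab_frame(n); np.savez(f'{n}.npz',im=im,d=d,p=o['eef_pos'],e=np.array(o['ee_rot'],float))
    if fn: cv2.imwrite('pics/'+fn,im[:,:,::-1])
    return im,d,o
def RT(n,o=None):
    c=optics.camera_info(n)
    if n!='wrist': return c,np.array(c['R']),np.array(c['t'])
    T=np.eye(4);T[:3,:3]=Ro.from_euler('xyz',o['ee_rot'],degrees=True).as_matrix();T[:3,3]=o['eef_pos']
    M=np.linalg.inv(T@np.array(c['tool_from_camera'])); return c,M[:3,:3],M[:3,3]
def rays(n,uv,o=None):
    c,R,t=RT(n,o);K=np.array(c['intrinsics']);D=np.array([c['k1'],0,0,0])
    x=cv2.undistortPoints(np.array(uv,float).reshape(-1,1,2),K,D).reshape(-1,2)
    return -R.T@t,np.c_[x,np.ones(len(x))]@R   # centre, dirs (unit camera z)
def onplane(n,uv,z,o=None):
    C,d=rays(n,uv,o); return C+d*((z-C[2])/d[:,2:3])
def cloud(n,im,d,o=None):
    v,u=np.mgrid[:400,:640]; C,dd=rays(n,np.c_[u.ravel(),v.ravel()],o)
    return (C+dd*d.reshape(-1,1)).reshape(400,640,3)
def proj(n,X,o=None):
    c,R,t=RT(n,o); return cv2.projectPoints(np.array(X,float).reshape(-1,1,3),cv2.Rodrigues(R)[0],t,np.array(c['intrinsics']),np.array([c['k1'],0,0,0.]))[0].reshape(-1,2)
E
python3 - <<'E'
from h import *
o=r.get_obs();print({k:np.round(v,3) for k,v in o.items()})
snap('scene','scene0.png');snap('top','top0.png')
for n in('scene','top'):
    c=optics.camera_info(n);print(n,c,-np.array(c['R']).T@c['t'])
print(optics.camera_info('wrist'))
E
```

```text
pics
{'t': np.float64(0.0), 'qpos': array([64.693, 22.015,  0.939, 78.562, -0.362, 79.538, -2.663]), 'joint_vel': array([-0.035, -0.046,  0.008, -0.103,  0.083,  0.036, -0.061]), 'joint_efforts': array([ 1.0000e-03, -6.2759e+01,  8.4500e-01, -3.7183e+01,  1.7000e-02,
        1.4000e-02, -0.0000e+00]), 'eef_pos': array([ 0.231, -0.58 ,  0.23 ]), 'ee_rot': array([-1.79888e+02,  1.00000e-03,  2.17070e+01]), 'contact_force': array([-0.563,  0.377, -0.354]), 'wrist_torque': array([0.003, 0.045, 0.002]), 'grip_force': np.float64(0.0), 'opening': np.float64(1.0)}
scene {'intrinsics': array([[458.21774391,   0.        , 314.53084277],
       [  0.        , 458.21774391, 202.74772206],
       [  0.        ,   0.        ,   1.        ]]), 'k1': -0.00859406489936619, 'R': array([[-0.87684493,  0.48038238, -0.0193838 ],
       [ 0.33141041,  0.57473381, -0.74823004],
       [-0.348296  , -0.66250571, -0.66315615]]), 't': array([ 0.49640437, -0.09929275,  1.56135959])} [1.01199161 0.85301263 0.9707536 ]
top {'intrinsics': array([[388.66289007,   0.        , 316.27566411],
       [  0.        , 38
[... 218 characters left out ...]
0.07397535, -0.02507268, -0.99694484]]), 't': array([-9.09188496e-05,  6.03626477e-01,  1.25992491e+00])} [0.50871241 0.02442358 1.30091925]
{'intrinsics': array([[295.55673277,   0.        , 313.73430552],
       [  0.        , 295.55673277, 205.41636585],
       [  0.        ,   0.        ,   1.        ]]), 'k1': -0.02108907547169855, 'tool_from_camera': array([[ 6.71376618e-04, -9.57571295e-01, -2.88195706e-01,
         7.25745798e-02],
       [ 9.99999396e-01,  3.92147581e-04,  1.02661816e-03,
         1.11211385e-03],
       [-8.70044834e-04, -2.88196221e-01,  9.57570980e-01,
        -1.42290051e-01],
       [ 0.00000000e+00,  0.00000000e+00,  0.00000000e+00,
         1.00000000e+00]])}
```

View pics/scene0.png

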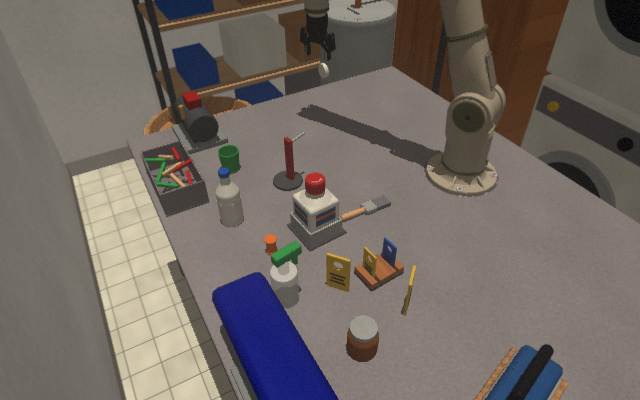

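View pics/top0.png

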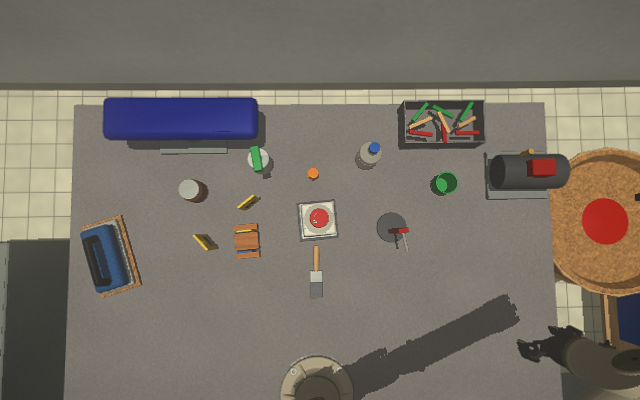

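Scene: yellow plates at (338,272), (409,290) and, in the rack, (370,260). The rack one is the smallest and is the one with its foot in a groove; next step is to confirm it in a crop. The red column is at (290,155) with its peg pointing to (304,133), and the cap is at (316,184).

```bash
cat > m.py <<'E'
from h import *
for n in('scene','top'):
    z=np.load(n+'.npz');im,d=z['im'],z['d'];P=cloud(n,im,d);hsv=cv2.cvtColor(im,cv2.COLOR_RGB2HSV);ok=d>0
    H,S,V=[hsv[:,:,i].astype(int) for i in range(3)]
    def comp(name,m,a=12):
        k,l,s,c=cv2.connectedComponentsWithStats((m&ok).astype(np.uint8))
        for i in range(1,k):
            if s[i,4]<a: continue
            q=P[l==i]
            print(n,name,c[i].round(1),s[i].tolist(),'lo',np.percentile(q,2,0).round(3),'hi',np.percentile(q,98,0).round(3),'mean',q.mean(0).round(3))
    W=(P[:,:,0]>.25)&(P[:,:,0]<.8)&(abs(P[:,:,1])<.45)&(P[:,:,2]>.012)
    comp('yel',W&(abs(H-23)<6)&(S>150)&(P[:,:,2]>.032),8)
    comp('blue',W&(abs(H-112)<10)&(S>100),8)
    comp('red',W&((H<5)|(H>174))&(S>140)&(P[:,:,2]>.05))
    comp('rack',W&(H<19)&(S>90)&(P[:,:,2]>.02)&(P[:,:,2]<.034))
    # rack top rectangle
    for nm,lo,hi,xy in(('racktop',.023,.033,(.38,.50,.08,.28)),('stand',.1,.2,(.38,.6,-.3,-.1)),('brush',.005,.03,(.3,.48,-.05,.08))):
        m=ok&(P[:,:,2]>lo)&(P[:,:,2]<hi)&(P[:,:,0]>xy[0])&(P[:,:,0]<xy[1])&(P[:,:,1]>xy[2])&(P[:,:,1]<xy[3]);q=P[m]
        if len(q)>5: print(n,nm,len(q),q.min(0).round(3),q.max(0).round(3),cv2.minAreaRect((q[:,:2]*1000).astype(np.float32)))
z=np.load('scene.npz');im=z['im']
a=cv2.resize(im[215:325,315:425],(590,590),interpolation=cv2.INTER_CUBIC);cv2.imwrite('pics/crop1.png',a[:,:,::-1])
t=np.load('top.npz')['im'];b=np.hstack([cv2.resize(t[180:280,190:290],(400,400),interpolation=cv2.INTER_CUBIC),cv2.resize(t[190:270,360:440],(400,400),interpolation=cv2.INTER_CUBIC)]);cv2.imwrite('pics/crop2.png',b[:,:,::-1])
E
python3 m.py
```

```text
scene yel [369.8 260. ] [363, 247, 14, 29, 177] lo [0.52  0.199 0.036] hi [0.528 0.243 0.101] mean [0.524 0.224 0.074]
scene yel [338.  266.9] [327, 253, 23, 31, 421] lo [0.595 0.188 0.036] hi [0.632 0.235 0.123] mean [0.613 0.212 0.086]
scene yel [410.1 284.8] [405, 266, 11, 43, 112] lo [0.471 0.327 0.035] hi [0.513 0.368 0.125] mean [0.5   0.355 0.101]
scene blue [223.2 172.3] [218, 167, 11, 11, 94] lo [ 0.747 -0.186  0.178] hi [ 0.774 -0.158  0.194] mean [ 0.761 -0.169  0.189]
scene blue [389.4 250.3] [382, 238, 15, 29, 159] lo [0.456 0.197 0.032] hi [0.465 0.241 0.101] mean [0.46  0.22  0.073]
scene red [289. 152.] [284, 137, 10, 35, 123] lo [ 0.51  -0.268  0.053] hi [ 0.526 -0.241  0.167] mean [ 0.52  -0.25   0.122]
scene red [314.5 183.2] [305, 173, 20, 22, 349] lo [ 0.534 -0.032  0.162] hi [0.583 0.018 0.199] mean [ 0.562 -0.     0.187]
scene rack [290.2 175.4] [287, 173, 7, 6, 23] lo [ 0.513 -0.267  0.021] hi [ 0.525 -0.242  0.033] mean [ 0.521 -0.251  0.027]
scene rack [358.4 209.5] [354, 207, 10, 7, 25] lo [ 0.395 -0.007  0.02 ] hi [0.429 0.007 0.025] mean [ 0.412 -0.     0
[... 2058 characters left out ...]
 254.8] [314, 246, 5, 18, 35] lo [ 0.418 -0.011  0.02 ] hi [0.468 0.002 0.024] mean [ 0.442 -0.004  0.022]
top rack [247.7 254.7] [236, 251, 24, 8, 130] lo [0.436 0.18  0.023] hi [0.457 0.254 0.033] mean [0.446 0.217 0.029]
top racktop 389 [0.436 0.18  0.023] [0.5   0.258 0.033] ((468.5615539550781, 219.2657928466797), (63.126277923583984, 76.26646423339844), 4.4178314208984375)
top stand 121 [ 0.457 -0.272  0.103] [ 0.527 -0.243  0.173] ((492.3597717285156, -255.923583984375), (29.400253295898438, 70.0348892211914), 86.74745178222656)
top brush 551 [ 0.301 -0.047  0.005] [0.477 0.079 0.027] ((389.0784606933594, 15.32162094116211), (125.41572570800781, 176.24952697753906), 89.54426574707031)
```

View pics/crop1.png

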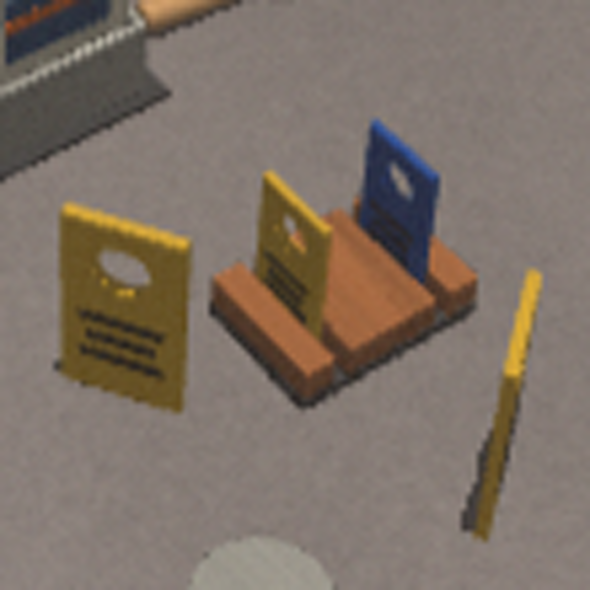

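View pics/crop2.png

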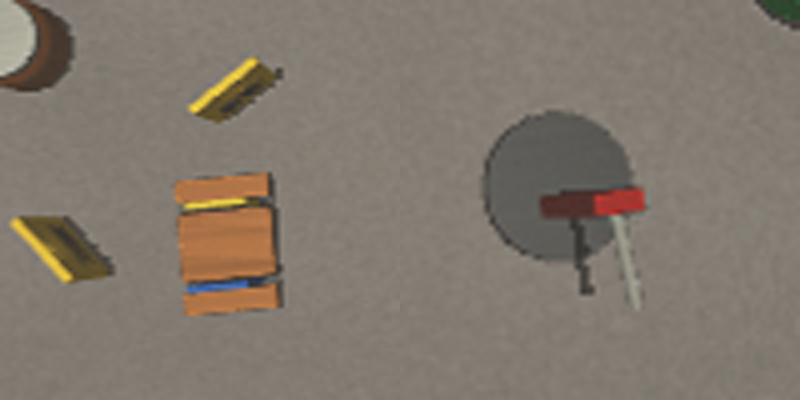

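Crop 1 confirms it: the rack's yellow plate (crop ~(295,255), scene (370,260)) is smaller than the free-standing plates at (338,272) and (409,290), and its foot is in a groove. Crop 2 shows the peg pointing roughly to -x from the column, which is at top (403,230). I'll move towards the tag.

carry_out:
  deltas:
    - [[0.733, -0.554, -0.05, 0, 0, 0, 85], [0.733, -0.554, -0.05, 0, 0, 0, 85], [0.733, -0.554, -0.05, 0, 0, 0, 85], [0.733, -0.554, -0.05, 0, 0, 0, 85], [0.733, -0.554, -0.05, 0, 0, 0, 85], [0.733, -0.554, -0.05, 0, 0, 0, 85], [0.733, -0.554, -0.05, 0, 0, 0, 85], [0, 0, 0, 0, 0, -0.89, 85], [0, 0, 0, 0, 0, -0.89, 85], [0, 0, 0, 0, 0, -0.89, 85], [0, 0, 0, 0, 0, -0.89, 85], [0, 0, 0, 0, 0, -0.89, 85], [0, 0, 0, 0, 0, -0.89, 85], [0, 0, 0, 0, 0, -0.89, 85], [0, 0, 0, 0, 0, -0.89, 85]]

```text
t: 1.98
eef_pos: [0.4309, -0.2505, 0.2519]
ee_rot: [-180.0, -0.0, 93.2]
contact_force: [-1.3, 0.1, -0.2]
opening: 0.994
grip_force: 0.0
```

carry_out:
  deltas:
    - [[0.85, 0.217, 0, 0, 0, 0, 35], [0.85, 0.217, 0, 0, 0, 0, 35], [0.85, 0.217, 0, 0, 0, 0, 35], [0.85, 0.217, 0, 0, 0, 0, 35], [0.85, 0.217, 0, 0, 0, 0, 35], [0.85, 0.217, 0, 0, 0, 0, 35], [0.85, 0.217, 0, 0, 0, 0, 35], [0.85, 0.217, 0, 0, 0, 0, 35], [0.85, 0.217, 0, 0, 0, 0, 35], [0, 0, 0, 0, 0, 0, 35], [0, 0, 0, 0, 0, 0, 35]]

```text
t: 3.35
eef_pos: [0.5247, 0.2134, 0.2517]
ee_rot: [-179.9, 0.0, 92.9]
contact_force: [-0.2, -0.6, -0.0]
opening: 0.411
grip_force: 0.0
```

```bash
cat > m2.py <<'E'
from h import *
im,d,o=snap('wrist','wrist1.png');print(o['eef_pos'].round(4),np.round(o['ee_rot'],2))
P=cloud('wrist',im,d,o);hsv=cv2.cvtColor(im,cv2.COLOR_RGB2HSV);H,S=hsv[:,:,0].astype(int),hsv[:,:,1]
W=(d>0)&(P[:,:,0]>.4)&(P[:,:,0]<.56)&(P[:,:,1]>.15)&(P[:,:,1]<.3)
def fit(nm,m):
    q=P[m]
    if len(q)<10: print(nm,len(q));return
    c=q.mean(0);w,v=np.linalg.eigh(np.cov((q-c)[:,:2].T))
    print(nm,len(q),c.round(4),np.percentile(q,1,0).round(4),np.percentile(q,99,0).round(4),'long axis deg',np.degrees(np.arctan2(v[1,1],v[0,1])).round(2),cv2.minAreaRect((q[:,:2]*1000).astype(np.float32)))
    return c
y=W&(abs(H-23)<8)&(S>120)&(P[:,:,2]>.036)
fit('yel all',y);fit('yel top',y&(P[:,:,2]>.088))
fit('blue',W&(abs(H-112)<12)&(S>90)&(P[:,:,2]>.088))
fit('rack',W&(P[:,:,2]>.024)&(P[:,:,2]<.033)&(H<19))
# edges of tag top by pixel rays
k,l,s,c=cv2.connectedComponentsWithStats(y.astype(np.uint8));i=1+np.argmax(s[1:,4]);print(s[i],c[i])
# peg direction: top+scene
def tri(a,b):
    C1,d1=rays('scene',[a]);C2,d2=rays('top',[b]);A=np.c_[d1[0],-d2[0]];x=np.linalg.lstsq(A,C2-C1,rcond=None)[0];p,q=C1+d1[0]*x[0],C2+d2[0]*x[1];return (p+q)/2,np.linalg.norm(p-q)
for n in('scene','top'):
    z=np.load(n+'.npz');Q=cloud(n,z['im'],z['d']);hs=cv2.cvtColor(z['im'],cv2.COLOR_RGB2HSV)
    m=(z['d']>0)&(Q[:,:,2]>.13)&(Q[:,:,2]<.175)&(Q[:,:,0]>.44)&(Q[:,:,0]<.509)&(Q[:,:,1]>-.3)&(Q[:,:,1]<-.2)
    v,u=np.nonzero(m);q=Q[m];print(n,len(q));
    p=np.polyfit(q[:,0],q[:,1],1);pz=np.polyfit(q[:,0],q[:,2],1);print('y(x)',p,'z(x)',pz,'at .51,.457:',np.polyval(p,[.51,.457]),np.polyval(pz,[.51,.457]))
    # by rays on the nominal sloped plane: endpoints
    print([(a,b) for a,b in zip(u,v)][::max(1,len(u)//8)], u.min(),u.max(),v.min(),v.max())
    m=(z['d']>0)&(Q[:,:,2]>.158)&(Q[:,:,2]<.175)&(Q[:,:,0]>.505)&(Q[:,:,0]<.54)&(Q[:,:,1]>-.3)&(Q[:,:,1]<-.2)&(hs[:,:,1]>140)
    q=Q[m];print('coltop',len(q),q.mean(0).round(4),cv2.minAreaRect((q[:,:2]*1000).astype(np.float32)))
E
python3 m2.py
```

```text
[0.5247 0.2134 0.2517] [-1.7994e+02  3.0000e-02  9.2930e+01]
yel all 304 [0.5223 0.2207 0.1237] [0.4699 0.1957 0.0409] [0.5438 0.2413 0.3422] long axis deg 95.39 ((509.56744384765625, 213.4303741455078), (82.68768310546875, 45.359676361083984), 19.782337188720703)
yel top 267 [0.5221 0.2193 0.1328] [0.4687 0.1957 0.0888] [0.5446 0.2411 0.3424] long axis deg 96.76 ((509.56744384765625, 213.4303741455078), (82.68768310546875, 45.359676361083984), 19.782337188720703)
blue 663 [0.4879 0.2195 0.2245] [0.4567 0.1941 0.0888] [0.5548 0.2387 0.3485] long axis deg -173.84 ((507.9402160644531, 219.34347534179688), (102.03052520751953, 46.23576354980469), 4.066741466522217)
rack 3994 [0.4965 0.224  0.0277] [0.4366 0.1832 0.0254] [0.5453 0.2595 0.0295] long axis deg 174.78 ((490.83795166015625, 220.299560546875), (110.20124816894531, 76.34761047363281), 4.620987415313721)
[310 155   7  52 259] [313.23938224 180.81081081]
scene 40
y(x) [ 0.18866984 -0.35226037] z(x) [-0.2884195   0.30008752] at .51,.457: [-0.25603876 -0.26603826] [0.15299358 0.16827981]
[(np.int64(302), np.int64(132)), (np.int64(3
[... 240 characters left out ...]
 0.5195 -0.2554  0.1646] ((519.3417358398438, -255.74794006347656), (13.095362663269043, 28.9464054107666), 6.037714958190918)
top 49
y(x) [ 0.13086191 -0.32581519] z(x) [-0.26773376  0.29086361] at .51,.457: [-0.25907561 -0.26601129] [0.15431939 0.16850928]
[(np.int64(402), np.int64(234)), (np.int64(403), np.int64(236)), (np.int64(404), np.int64(238)), (np.int64(405), np.int64(240)), (np.int64(406), np.int64(242)), (np.int64(406), np.int64(244)), (np.int64(405), np.int64(247)), (np.int64(406), np.int64(249)), (np.int64(407), np.int64(251))] 402 408 234 251
coltop 45 [ 0.5183 -0.258   0.166 ] ((517.996826171875, -257.5854187011719), (29.565166473388672, 11.70512866973877), 89.41155242919922)
```

View pics/wrist1.png

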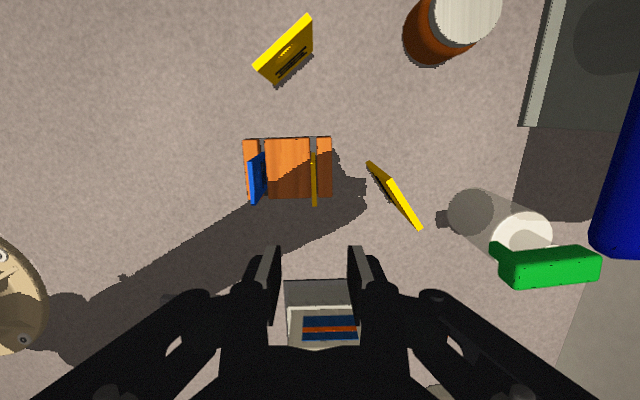

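Wrist view: the yellow tag is edge-on at (313,181), with blue at (257,178); both stand square to the rack, whose yaw is about 4.6°. Going down to grip the top ~9 mm, above the hole.

carry_out:
  deltas:
    - [[0.1, -0.02, 0.6, 0, 0, -0.17, 35], [0, 0, 0.8, 0, 0, 0, 35], [0, 0, 0.8, 0, 0, 0, 35], [0, 0, 0.35, 0, 0, 0, 35], [0, 0, 0.16, 0, 0, 0, 35], [0, 0, 0, 0, 0, 0, 35], [0, 0, 0, 0, 0, 0, 0], [0, 0, 0, 0, 0, 0, 0], [0, 0, 0, 0, 0, 0, 0], [0, 0, 0, 0, 0, 0, 0], [0, 0, 0, 0, 0, 0, 0], [0, 0, 0, 0, 0, 0, 0], [0, 0, 0, 0, 0, 0, 0], [0, 0, 0, 0, 0, 0, 0]]
  newtons: 40

```text
t: 5.15
eef_pos: [0.5243, 0.22, 0.0911]
ee_rot: [179.9, -0.0, 94.6]
contact_force: [0.5, -0.2, 6.0]
opening: 0.035
grip_force: 41.5
```

carry_out:
  deltas:
    - [[0, 0, -0.1, 0, 0, 0, 0], [0, 0, -0.3, 0, 0, 0, 0], [0, 0, -0.75, 0, 0, 0, 0], [0, 0, -0.8, 0, 0, 0, 0], [0, 0, -0.8, 0, 0, 0, 0], [0.056, -0.7, 0, 0, 0, 0, 0], [0.056, -0.7, 0, 0, 0, 0, 0], [-0.811, -0.083, 0, 0, 0, 0, 0], [-0.811, -0.083, 0, 0, 0, 0, 0], [-0.811, -0.083, 0, 0, 0, 0, 0], [-0.811, -0.083, 0, 0, 0, 0, 0], [-0.811, -0.083, 0, 0, 0, 0, 0], [-0.811, -0.083, 0, 0, 0, 0, 0], [-0.811, -0.083, 0, 0, 0, 0, 0], [-0.811, -0.083, 0, 0, 0, 0, 0], [-0.811, -0.083, 0, 0, 0, 0, 0], [-0.811, -0.083, 0, 0, 0, 0, 0], [0, 0, 0, 0, 0, -0.34, 0], [0, 0, 0, 0, 0, 0, 0], [0, 0, 0, 0, 0, 0, 0]]

```text
t: 7.65
eef_pos: [0.4289, -0.2685, 0.2554]
ee_rot: [180.0, 0.0, 98.0]
contact_force: [0.4, 0.4, -0.2]
opening: 0.038
grip_force: 40.7
```

```bash
cat > m3.py <<'E'
from h import *
import sys
out=[]
for n in('scene','wrist','top'):
    im,d,o=snap(n);P=cloud(n,im,d,o);hsv=cv2.cvtColor(im,cv2.COLOR_RGB2HSV);H,S=hsv[:,:,0].astype(int),hsv[:,:,1]
    p=o['eef_pos'];W=(d>0)&(np.linalg.norm(P-(p-[0,0,.03]),axis=2)<.11)
    m=W&(abs(H-23)<8)&(S>110);q=P[m]
    if len(q)>5: print(n,'tag',len(q),'lo',np.percentile(q,2,0).round(4),'hi',np.percentile(q,98,0).round(4),'med',np.median(q,0).round(4))
    m=(d>0)&(P[:,:,2]>.142)&(P[:,:,2]<.175)&(P[:,:,0]>.453)&(P[:,:,0]<.507)&(abs(P[:,:,1]+.262)<.02)&(S<60);q=P[m]
    if len(q)>8: p1=np.polyfit(q[:,0],q[:,1],1);p2=np.polyfit(q[:,0],q[:,2],1);print(n,'peg',len(q),np.polyval(p1,[.51,.457]).round(4),np.polyval(p2,[.51,.457]).round(4))
    if n=='wrist': out.append(im[60:340,140:500])
    if n=='scene':
        u,v=proj('scene',[p-[0,0,.03]])[0].astype(int);u0,v0=max(0,u-55),max(0,v-50);print('crop at',u0,v0);out.append(im[v0:v0+100,u0:u0+110])
print(o['eef_pos'].round(4),np.round(o['ee_rot'],2))
a=[cv2.resize(x,(int(x.shape[1]*360/x.shape[0]),360),interpolation=cv2.INTER_CUBIC) for x in out]
a=np.hstack(a);a=a[:,:800];cv2.imwrite('pics/'+sys.argv[1],a[:,:,::-1])
E
python3 m3.py stand1.png
```

```text
scene tag 201 lo [ 0.4231 -0.2924  0.1755] hi [ 0.4346 -0.2438  0.2633] med [ 0.4298 -0.2607  0.2172]
scene peg 39 [-0.2566 -0.2644] [0.1559 0.1683]
crop at 255 63
wrist tag 1040 lo [ 0.4229 -0.291   0.181 ] hi [ 0.4324 -0.2468  0.275 ] med [ 0.4271 -0.2566  0.2617]
wrist peg 546 [-0.2602 -0.2672] [0.1534 0.167 ]
top tag 37 lo [ 0.4238 -0.2602  0.1796] hi [ 0.43   -0.2452  0.266 ] med [ 0.4283 -0.2497  0.233 ]
top peg 49 [-0.259 -0.266] [0.1546 0.1686]
[ 0.4288 -0.2686  0.2552] [1.7997e+02 1.0000e-02 9.8050e+01]
```

View pics/stand1.png

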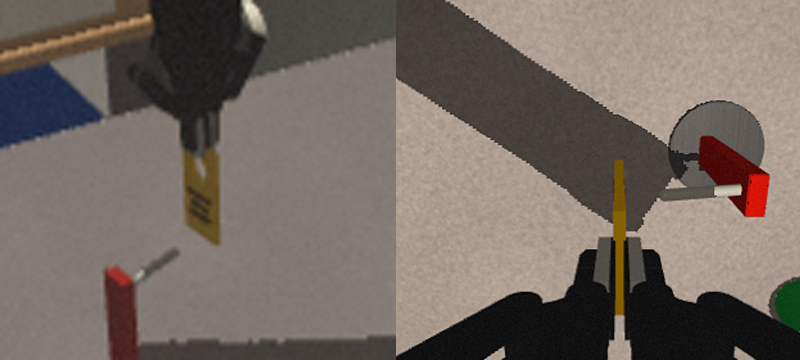

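Scene crop: the tag hangs upright in the fingers, with its hole just under the tips at (201,160). The wrist crop shows the peg running parallel to the tag's normal, so the yaw fits. Descending and threading.

carry_out:
  deltas:
    - [[-0.025, 0, 0.5, 0, 0, 0, 0], [0, 0, 0.5, 0, 0, 0, 0], [0, 0, 0.158, 0, 0, 0, 0], [0, 0, 0, 0, 0, 0, 0], [0, 0.143, 0.0375, 0, 0, 0, 0], [0, 0.143, 0.0375, 0, 0, 0, 0], [0, 0.143, 0.0375, 0, 0, 0, 0], [0, 0.143, 0.0375, 0, 0, 0, 0], [0, 0, 0, 0, 0, 0, 0]]

```text
t: 8.93
eef_pos: [0.4634, -0.2656, 0.1758]
ee_rot: [-180.0, -0.0, 98.1]
contact_force: [-0.6, 1.1, -0.4]
opening: 0.04
grip_force: 40.7
```

```bash
python3 m3.py stand2.png
```

```text
scene tag 162 lo [ 0.457  -0.2872  0.0961] hi [ 0.4695 -0.241   0.1826] med [ 0.4639 -0.2575  0.134 ]
scene peg 30 [-0.2587 -0.2644] [0.1535 0.1687]
crop at 247 88
wrist tag 1041 lo [ 0.4571 -0.2884  0.1027] hi [ 0.4663 -0.2441  0.194 ] med [ 0.4612 -0.2537  0.1823]
wrist peg 804 [-0.2604 -0.2656] [0.1532 0.1664]
top tag 26 lo [ 0.4577 -0.259   0.1076] hi [ 0.4642 -0.243   0.1853] med [ 0.4607 -0.2448  0.1642]
top peg 32 [-0.2595 -0.2646] [0.1536 0.1697]
[ 0.4627 -0.2661  0.1761] [-1.7998e+02 -2.0000e-02  9.8010e+01]
```

View pics/stand2.png

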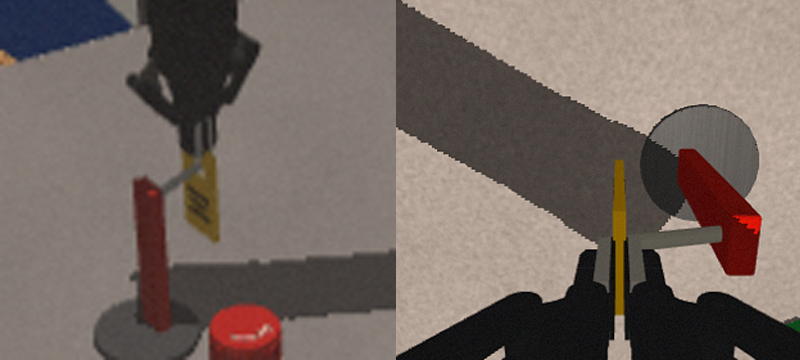

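The peg points into the hole (scene crop ~(200,165)) and there is no contact force. Pushing in further.

carry_out:
  deltas:
    - [[0, 0.143, 0.0375, 0, 0, 0, 0], [0, 0.143, 0.0375, 0, 0, 0, 0], [0, 0, 0.03, 0, 0, 0, 0], [0, 0, 0, 0, 0, 0, 0]]

```text
t: 9.57
eef_pos: [0.4796, -0.2636, 0.1696]
ee_rot: [-180.0, -0.0, 98.0]
contact_force: [0.3, 0.2, -0.1]
opening: 0.042
grip_force: 40.7
```

carry_out:
  deltas:
    - [[0, 0, 0, 0, 0, 0, 12], [0, 0, 0, 0, 0, 0, 18], [0, 0, 0, 0, 0, 0, 18], [0, 0, -0.1, 0, 0, 0, 18], [0, 0, -0.3, 0, 0, 0, 18], [0, 0, -0.8, 0, 0, 0, 18], [0, 0, -0.8, 0, 0, 0, 18], [0, 0, 0, 0, 0, 0, 85]]

```text
t: 10.58
eef_pos: [0.4816, -0.2644, 0.295]
ee_rot: [179.6, 0.3, 98.0]
contact_force: [0.4, -0.0, -0.3]
opening: 0.41
grip_force: 0.0
```

```bash
python3 - <<'E'
from h import *
im,d,o=snap('scene');t,dt,_=snap('top')
for n,i,dd in(('scene',im,d),('top',t,dt)):
    P=cloud(n,i,dd);h=cv2.cvtColor(i,cv2.COLOR_RGB2HSV);m=(dd>0)&(abs(h[:,:,0].astype(int)-23)<8)&(h[:,:,1]>110)&(abs(P[:,:,0]-.49)<.06)&(abs(P[:,:,1]+.26)<.06)&(P[:,:,2]>.02);q=P[m]
    if len(q): print(n,len(q),np.percentile(q,2,0).round(4),np.percentile(q,98,0).round(4))
    # cap
    m=(dd>0)&((h[:,:,0]<5)|(h[:,:,0]>174))&(h[:,:,1]>140)&(P[:,:,2]>.18)&(P[:,:,2]<.205)&(abs(P[:,:,0]-.556)<.05)&(abs(P[:,:,1])<.05)
    c,rr=cv2.minEnclosingCircle((P[m][:,:2]*1000).astype(np.float32));print('cap',c,rr,P[m][:,2].mean())
    v,u=np.nonzero(m);C=onplane(n,np.c_[u,v],.194);m2=(C[:,:2].max(0)+C[:,:2].min(0))/2;print('plane',m2,C[:,:2].max(0)-C[:,:2].min(0))
    # bottle body top (white/steel square)
    m=(dd>0)&(P[:,:,2]>.118)&(P[:,:,2]<.135)&(abs(P[:,:,0]-.556)<.07)&(abs(P[:,:,1])<.08);q=P[m]
    print('body',cv2.minAreaRect((q[:,:2]*1000).astype(np.float32)))
a=np.hstack([cv2.resize(im[100:200,250:350],(400,400),interpolation=2),cv2.resize(t[190:270,360:440],(400,400),interpolation=2)]);cv2.imwrite('pics/hung.png',a[:,:,::-1])
print(o['eef_pos'],o['ee_rot'])
E
```

```text
scene 172 [ 0.4711 -0.2862  0.0873] [ 0.4852 -0.2389  0.1777]
cap (558.762939453125, -8.08006763458252) 29.808134078979492 0.1926262268331718
plane [ 0.56108431 -0.00326075] [0.06061594 0.06899007]
body ((556.9371337890625, -8.706764221191406), (101.90755462646484, 102.72112274169922), 5.035668849945068)
top 35 [ 0.473  -0.2847  0.1086] [ 0.483  -0.2405  0.1791]
cap (555.9393920898438, -10.19553279876709) 26.486827850341797 0.19437568040599665
plane [ 0.55511434 -0.00931631] [0.05142033 0.0486749 ]
body ((556.5133666992188, -10.740333557128906), (99.76058959960938, 100.13408660888672), 4.948163986206055)
[ 0.48159113 -0.26436353  0.29502989] [179.60068099   0.28467593  98.01113952]
```

View pics/hung.png

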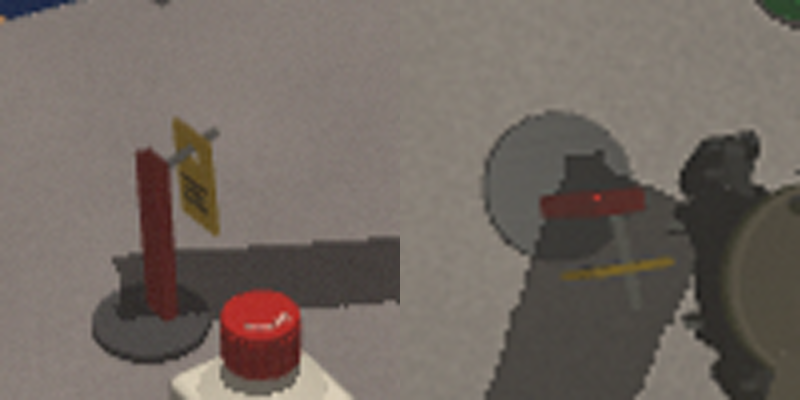

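Both crops show the tag hanging on the peg (scene crop (195,175); top crop, on the peg at (620,268)), released. On to the cap.

carry_out:
  deltas:
    - [[0.673, 0.306, 0, 0, 0, 0, 85], [0.673, 0.306, 0, 0, 0, 0, 85], [0.673, 0.306, 0, 0, 0, 0, 85], [0.673, 0.306, 0, 0, 0, 0, 85], [0.673, 0.306, 0.1, 0, 0, 0, 85], [0.673, 0.306, 0.1, 0, 0, 0, 85], [0, 0, 0, 0, 0, 0, 85], [0, 0, 0, 0, 0, 0, 85]]

```text
t: 11.68
eef_pos: [0.5546, -0.0091, 0.2768]
ee_rot: [-179.9, 0.0, 98.0]
contact_force: [-0.3, -0.3, 0.1]
opening: 0.99
grip_force: 0.0
```

```bash
python3 - <<'E'
from h import *
im,d,o=snap('wrist');n='wrist';P=cloud(n,im,d,o);h=cv2.cvtColor(im,cv2.COLOR_RGB2HSV)
m=(d>0)&((h[:,:,0]<6)|(h[:,:,0]>174))&(h[:,:,1]>130)&(P[:,:,2]>.186)&(P[:,:,2]<.203)&(abs(P[:,:,0]-.556)<.06)&(abs(P[:,:,1])<.06)
q=P[m];print(len(q),q[:,2].mean());print(cv2.minEnclosingCircle((q[:,:2]*1000).astype(np.float32)),q.min(0),q.max(0))
print(o['eef_pos'],o['ee_rot'],o['qpos'].round(1))
E
```

```text
3284 0.19349281466408091
((555.9036865234375, -10.882566452026367), 27.42083740234375) [ 0.52920417 -0.0379911   0.18602181] [0.58315268 0.0157402  0.19619648]
[ 0.55457098 -0.00913316  0.27682145] [-1.79877887e+02  2.71509327e-03  9.79990772e+01] [ 18.7  14.1 -25.9  84.3   6.2  83.1   0.8]
```

carry_out:
  deltas:
    - [[-0.027, 0.022, 0.7, 0, 0, 0, 85], [0, 0, 0.7, 0, 0, 0, 85], [0, 0, 0.4, 0, 0, 0, 85], [0, 0, 0.113, 0, 0, 0, 85], [0, 0, 0, 0, 0, 0, 85], [0, 0, 0, 0, 0, 0, 0], [0, 0, 0, 0, 0, 0, 0], [0, 0, 0, 0, 0, 0, 0], [0, 0, 0, 0, 0, 0, 0], [0, 0, 0, 0, 0, 0, 0], [0, 0, 0, 0, 0, 0, 0], [0, 0, 0, 0, 0, 0, 0], [0, 0, 0, 0, 0, 0, 0]]
  newtons: 80

```text
t: 13.35
eef_pos: [0.5573, -0.0099, 0.1645]
ee_rot: [179.9, 0.0, 98.0]
contact_force: [-1.9, -0.3, 5.6]
opening: 0.613
grip_force: 82.3
```

carry_out:
  deltas:
    - [[0, 0, 0.04, 0, 0, 0, 0], [0, 0, 0.04, 0, 0, 0, 0], [0, 0, 0.035, 0, 0, 0, 0], [0, 0, 0, 0, 0, 0, 0], [0, 0, 0, 0, 0, 0, 0]]

```text
t: 13.98
eef_pos: [0.5574, -0.0099, 0.1588]
ee_rot: [179.8, 0.1, 98.0]
contact_force: [-5.8, -0.9, 14.0]
opening: 0.618
grip_force: 83.4
```

carry_out:
  deltas:
    - [[0, 0, 0, 0, 0, -0.4, 0], [0, 0, 0, 0, 0, -0.5, 0], [0, 0, 0, 0, 0, -0.5, 0], [0, 0, 0, 0, 0, -0.5, 0], [0, 0, 0, 0, 0, -0.5, 0], [0, 0, 0, 0, 0, -0.5, 0], [0, 0, 0, 0, 0, -0.5, 0], [0, 0, 0, 0, 0, -0.5, 0], [0, 0, 0, 0, 0, 0, 0]]

```text
t: 15.1
eef_pos: [0.5576, -0.0093, 0.1588]
ee_rot: [179.9, 0.1, 137.1]
contact_force: [-4.7, 0.2, 13.6]
opening: 0.613
grip_force: 83.2
```

```bash
python3 - <<'E'
from h import *
o=r.get_obs();print({k:np.round(o[k],3) for k in('eef_pos','ee_rot','contact_force','wrist_torque','opening','qpos')})
E
```

```text
{'eef_pos': array([ 0.558, -0.009,  0.159]), 'ee_rot': array([1.79874e+02, 1.43000e-01, 1.37106e+02]), 'contact_force': array([-4.66 ,  0.223, 13.569]), 'wrist_torque': array([ 0.018,  0.987, -0.007]), 'opening': np.float64(0.613), 'qpos': array([ 23.249,  19.149, -31.584,  94.376,  10.614,  69.284,  36.447])}
```

carry_out:
  deltas:
    - [[0, 0, 0, 0, 0, -0.5, 0], [0, 0, 0, 0, 0, -0.5, 0], [0, 0, 0, 0, 0, -0.5, 0], [0, 0, 0, 0, 0, -0.5, 0], [0, 0, 0, 0, 0, -0.5, 0], [0, 0, 0, 0, 0, -0.5, 0], [0, 0, 0, 0, 0, -0.5, 0], [0, 0, 0, 0, 0, -0.2, 0], [0, 0, 0, 0, 0, 0, 0], [0, 0, -0.1, 0, 0, 0, 0], [0, 0, -0.1, 0, 0, 0, 0], [0, 0, -0.1, 0, 0, 0, 0], [0, 0, 0, 0, 0, 0, 0]]

```text
t: 16.73
eef_pos: [0.5568, -0.0099, 0.1746]
ee_rot: [180.0, 0.0, 174.0]
contact_force: [0.5, 1.1, -0.6]
opening: 0.616
grip_force: 83.5
```

carry_out:
  deltas:
    - [[0, 0, -0.15, 0, 0, 0, 0], [0, 0, -0.25, 0, 0, 0, 0], [0, 0, -0.25, 0, 0, 0, 0], [0, 0, -0.15, 0, 0, 0, 0], [0, 0, -0.07, 0, 0, 0, 0], [0, 0, 0, 0, 0, 0, 0], [0, 0, 0, 0, 0, 0, 0], [0, 0, 0, 0, 0, 0, 0]]

```text
t: 17.73
eef_pos: [0.5564, -0.0099, 0.226]
ee_rot: [180.0, -0.0, 174.0]
contact_force: [-0.3, -0.3, -1.4]
opening: 0.616
grip_force: 83.5
```

```bash
python3 - <<'E'
from h import *
im,d,o=snap('scene');P=cloud('scene',im,d);h=cv2.cvtColor(im,cv2.COLOR_RGB2HSV)
m=(d>0)&((h[:,:,0]<6)|(h[:,:,0]>174))&(h[:,:,1]>130)&(abs(P[:,:,0]-.556)<.06)&(abs(P[:,:,1])<.06)&(P[:,:,2]>.1);q=P[m]
print(len(q),np.percentile(q,2,0).round(3),np.percentile(q,98,0).round(3),o['eef_pos'],o['joint_vel'].round(2),o['grip_force'])
cv2.imwrite('pics/end.png',cv2.resize(im[100:300,220:450],(690,600),interpolation=2)[:,:,::-1])
E
```

```text
190 [ 0.539 -0.031  0.223] [0.584 0.016 0.259] [ 0.55639212 -0.00991534  0.22601051] [ 0.04 -0.14 -0.11 -0.1   0.07  0.01  0.02] 83.53108829964185
```

View pics/end.png

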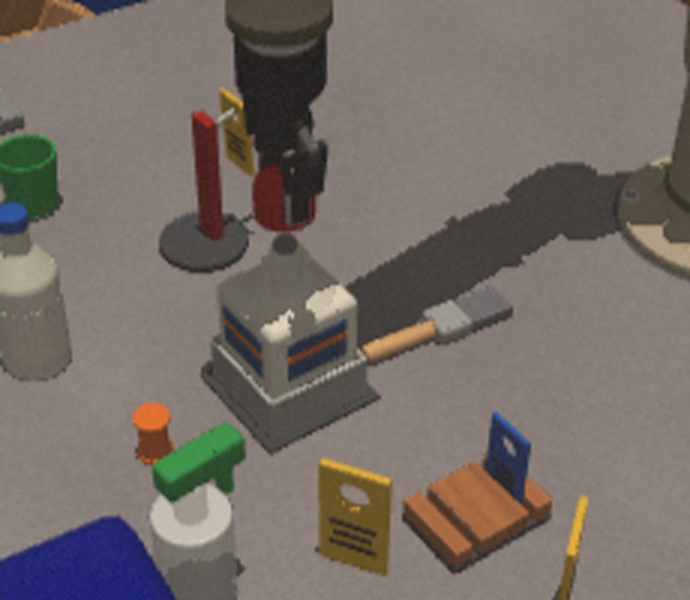

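The cap (285,195) is held upright above the open neck (287,245), with its rim at about z 0.222. The tag still hangs on the peg (235,130), and everything else is in place.

```bash
python3 -c "
from plant import workorder
print(workorder.hand_in())"
```

```text
the job is handed in; nothing more can be done
None
```

I handed the job in at about 18 s: the yellow tag hangs on the red stand's peg, released, and the unlocked cap is held upright and still about 4 cm above the open neck.

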